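# Set up a drill jig with the right spacer and clamp the blank

### The job

Set up the aluminium blank for drilling: pick out the one turned spacer that, placed between the drill jig's end stop and the blank, brings the blank's punch mark under the drill bush, and slide both parts fully home against the jig's back fence. Then swing the red-knobbed cam lever right round to its stop so that they are clamped tight. Leave the other two spacers and everything else on the bench where they lie.

Things in the scene. Friction and masses are not known exactly. Their poses are not given: they have to be found in the camera images.
- drill_jig: drill jig screwed to the bench. Origin: inner corner of its pocket at bench height; the back fence's face is the plane x = 0 (26 high, y -18 to 158, feet behind it), the end stop's face is y = 0 (stop 18 thick, from the fence to x = -36). The pocket is at negative x and positive y, open to its front (-x), with no floor: parts slide in over the bench top
- cover_edge (a point): middle of the front lower edge of the jig's cover plate (at x = -36, y = 55 in the jig's frame): the plate roofs the pocket from y = -18 to 128 and from here back to the fence; underside 26, top 34 above the bench, so the 22 high parts slide in under it
- bush (a point): top of the drill bush, a hole in the cover plate through which the drill will go: its axis stands 93 from the end stop's face and 25 in front of the fence, 38 above the bench
- clamp_nose: rubber nose, 16 in diameter, on the clamp's plunger, 13 above the bench and 32 in front of the fence; it presses the parts toward the end stop (the jig's -y). Origin on its axis, 6 behind its face; frame parallel to the jig's
- cam_lever (a joint): angle of the cam lever: 0 = fully open (arm along the jig's +y), 1.57 = fully closed, at its stop (arm along the jig's -x); turns counter-clockwise seen from above, stays where it is left; starts at 0 to 0.3. Moves the plunger 16 mm a radian: nose face 159 from the end stop at 0, 134 at 1.57, less what its spring (3 N per mm, 9 travel) gives. Takes 4 to 8 N at the knob
- lever_pivot (a point): top of the cam lever's upright pivot on the blue clamp block (26 high, x = -60 to -4, y = 170 to 226 in the jig's frame; its foot runs from x = -77 to 13), at x = -32, y = 200 in the jig's frame
- lever_knob (a point): centre of the red ball knob (22 in diameter) at the lever's end, 75 from the pivot and 48 above the bench
- blank: aluminium blank, 50 (x) by 90 (y) by 22 high, 0.2 to 0.35 kg; origin at the centre of its underside. It is the same either way round. Home, its long side lies against the fence
- punch_mark (a point): punch mark in a round blue patch at the centre of the blank's upper face, 45 from either end
- spacer_40: bright turned steel spacer lying flat: a ring 40 in outer diameter, bore 18, height 22; origin at the centre of its underside
- spacer_48: the same, 48 in outer diameter, bore 18, height 22, 0.1 to 0.25 kg
- spacer_56: the same, 56 in outer diameter, bore 18, height 22
- tape_2: roll of black tape lying flat among the spacers, 62 in diameter, 19 high; to be left alone. The bench's front edge is at about world x = 0.40
- nut_1: small steel hex nut, 22 across, 10 high; to be left alone
- oil_jar: glass jar with a yellow lid, 74 in diameter, 116 high; to be left alone. It stands in front of the big open carton, whose front wall (with an upright flap, 560 high in all) crosses the back of the bench at about world x = 0.69 for y below 0.03; keep the wrist clear of it
- tape_measure: yellow tape measure standing on edge, 36 by 84 by 70 high; to be left alone
Things that resemble listed ones, but are neither listed nor needed, are in the scene too. Leave any pink look-alike of the spacer_48 alone.

How it is judged:
On the way:
1. the blank and the 48 mm spacer both lie in the jig's pocket (x of spacer_48 in the frame of drill_jig between -0.03 and -0.018 m and y of spacer_48 in the frame of drill_jig between 0.015 and 0.045 m and x of blank in the frame of drill_jig above -0.031 m and y of blank in the frame of drill_jig between 0.08 and 0.12 m and angle between the x axis of blank and the x axis of drill_jig, either way round below 0.15 rad), for 0.2 s.
At the end, for the whole second after the job is handed in: blank flat, punch mark within 3 mm of the bush axis, square to the fence within 0.04 rad; 48 mm spacer between stop and blank, centre 21 to 27 mm from the stop face and at most 30 mm from the fence; lever past 1.45 rad; nose pressing the blank with over 5 N; both at rest (horizontal distance between punch_mark and bush below 0.003 m and x of spacer_48 in the frame of drill_jig between -0.03 and -0.018 m and y of spacer_48 in the frame of drill_jig between 0.021 and 0.027 m and angle between the x axis of blank and the x axis of drill_jig, either way round below 0.04 rad and height (world z) of each of blank, spacer_48 below 0.004 m and value of joint cam_lever above 1.45 rad and contact force between blank and clamp_nose above 5 N and linear speed of each of blank, spacer_48 below 0.01 m/s); the robot touches nothing.
It fails at once if one of the other two spacers is shifted by more than 3 cm (distance of any of spacer_40, spacer_56 from where it was at the start of the episode above 0.03 m).
It fails at once if the tape roll, nut, jar or tape measure is shifted by more than 3 cm (distance of any of tape_2, nut_1, oil_jar, tape_measure from where it was at the start of the episode above 0.03 m).
It also fails if it takes over 72 s, if anything falls off the work surface, if the arm or the gripper's body presses on something with over 40 N, if the wrist force passes 120 N, or if a joint passes its speed limit or range.

### The arm

A 6-joint arm with a two-finger parallel gripper is mounted at the origin on a cart in front of the work surface, level with it; the furniture and walls round the work are solid. World frame = base frame: x ahead of the robot, y to its left, z up, the work surface at z = 0. Lengths are in m, angles in rad, forces in N, time in s.
With the tool pointing down it reaches from about 0.3 to 0.875 m from the base axis. Payload 6.4 kg.
Tool frame: the origin (TCP) lies midway between the tips of the shut fingers; the grasp point (between the pads) lies 19 mm behind it (grasp_offset is the distance from the TCP to the grasp point, in m); z points along the fingers, y is the line along which they close (so a half turn about z gives the same grasp; the last joint's range is limited). The gripper opens to 85 mm and grips with 20 to 120 N. Pads are 22 mm wide; open, the fingers measure 114 mm over their backs; the gripper's body (76 mm by 85 mm) begins 54 mm behind the grasp point. The pads swing forward as they close: fully open they stand 13 mm farther back than shut.
Start: joints at [-1.315, 0.181, 1.607, -0, 1.354, -0.206], TCP at [0.256, -0.515, 0.231] pointing down, gripper open.
Joint ranges: [-2.99, 2.99], [-0.89, 2.07], [0.3, 2.58], [-1.14, 4.28], [0, 2.63], [-3.12, 3.12]. Speed limits (rad/s): [2.57, 2.57, 3.01, 3.14, 3.14, 3.14].

### API

Orientations are given as a unit quaternion [w, x, y, z].
In Python, from bench import * gives the robot as it stands. The module is installed in compiled form; this text tells all that it offers.
- The arm moves only by the tool servo_tool, never from a script. Its argument "commands" is text: rows parted by semicolons, each of 7 numbers parted by spaces: the turn, a rotation vector about the tool's x, y, z in rad, then the shift along the tool's x, y, z in mm, then the opening, from 0 (shut) to 1 (fully open). In form: wx wy wz dx dy dz claw; .... A call has 1 to 5 rows; each row shifts and turns the commanded pose from where the row before left it, along the tool's axes as they then stand; what a row does not reach is not made up. A row lasts 1/8 s, in which the tool goes at most 62.5 mm and 10.7 degrees, less where a joint would pass 70% of its speed; a pose out of reach is approached as far as the arm can. A call with a gripper value outside its range is refused whole. The fingers move at their own pace and stop on an object; the grip force is fixed at half the most. Time passes only in rows, so rows that do not move let the fingers close. It gives the time, the measured TCP pose, the force, the opening and the grip force at its end, in the units of the state.
- get_obs(): the state, without advancing time (a new reading comes with each control period).
- camera(name): name is "scene" or "top" or "wrist"; returns the picture (420x560x3 uint8, blue, green, red); there is no depth.
- calibration(name): a dict with "fx", "fy", "cx", "cy" (pixels), "R" (3x3) and "t" (3): a world point X has camera coordinates R X + t. Camera axes: x right, y down, z forward; pixel columns grow to the right and rows downward; lengths in m; the calibration is good to about 2 mm. The wrist camera is an equidistant fisheye: a pixel r from the principal point sees the ray r / f radians off the axis. A picture is of the moment at which its call begins: read the wrist's pose just before it. calibration takes no time and is no camera call; for the wrist camera it gives the pose at the moment of the call.
- hand_in(): hands the job in; it is judged then, once.
The state is a dict: "time_s": time; "q": joint angles; "dq": joint speeds; "joint_efforts": joint torques, N m; "eef_pos": TCP position; "eef_rot": TCP orientation; "wrist_force": force on the tool from outside, world axes, zero at the start; "torque": the same for the moment, N m; "opening": opening from 0.0 (shut) to 1.0 (fully open); "grasp_force": force on a finger pad.
Only numpy, scipy, OpenCV 4.12 (cv2) and the standard library are available. Lean on these libraries where they do the work, as an engineer would, in place of code of your own. Each camera call takes 0.05 s, during which the arm holds its last target. There are 200 camera calls.

## Working session

There is one attempt and no reset: what is moved stays moved. The work goes in short steps, Python scripts to look and compute and a tool call to move; the robot and the scene stay as the last step left them, time stands still between calls to the robot, and variables do not carry over. Pictures are saved under pics/ and viewed, at most 10 in all, crops included, and the job is handed in when it is done.

Besides the shell and the picture viewer there is one more tool, called as name(argument=value, ...) on one line, values as JSON. servo_tool: Moves the arm, as the interface text tells. Its arguments: {"type":"object","properties":{"commands":{"type":"string"}},"required":["commands"]}

```bash
mkdir -p pics; cat > h.py <<'E'
from bench import *
import numpy as np, cv2
def ray(c,u,v,name):
    x=(u-c['cx'])/c['fx'];y=(v-c['cy'])/c['fy']
    if name=='wrist':
        r=np.hypot(x,y);d=np.array([np.sin(r)*x/max(r,1e-9),np.sin(r)*y/max(r,1e-9),np.cos(r)])
    else: d=np.array([x,y,1.])
    R=np.array(c['R']);t=np.array(c['t'])
    return -R.T@t, R.T@d
def onz(name,u,v,z,c=None):
    o,d=ray(c or calibration(name),u,v,name);return o+d*(z-o[2])/d[2]
def proj(name,X,c=None):
    c=c or calibration(name);p=np.array(c['R'])@np.array(X)+np.array(c['t'])
    if name=='wrist':
        th=np.arctan2(np.hypot(p[0],p[1]),p[2]);k=th/max(np.hypot(p[0],p[1]),1e-9);x,y=p[0]*k,p[1]*k
    else: x,y=p[0]/p[2],p[1]/p[2]
    return np.array([x*c['fx']+c['cx'],y*c['fy']+c['cy']])
E
python3 - <<'E'
from h import *
for n in('top','scene'):
    im=camera(n);cv2.imwrite(f'pics/{n}0.png',im);cv2.imwrite(f'pics/{n}0b.png',cv2.resize(im,(800,600),interpolation=cv2.INTER_CUBIC))
    c=calibration(n);print(n,c['fx'],ray(c,c['cx'],c['cy'],n))
o=get_obs();print(o['time_s'],o['eef_pos'],o['eef_rot'])
E
```

```text
top 411.76194432626056 (array([ 0.28808713, -0.03701076,  0.97516121]), array([ 0.28371481,  0.0228031 , -0.95863754]))
scene 402.20047483955733 (array([0.12877894, 0.70305752, 0.55224072]), array([ 0.46293359, -0.72411432, -0.51122494]))
0.1 [ 0.25606229 -0.51426535  0.2304583 ] [-8.21453820e-04  9.73464380e-01  2.28837117e-01 -2.02532754e-05]
```

View pics/top0b.png

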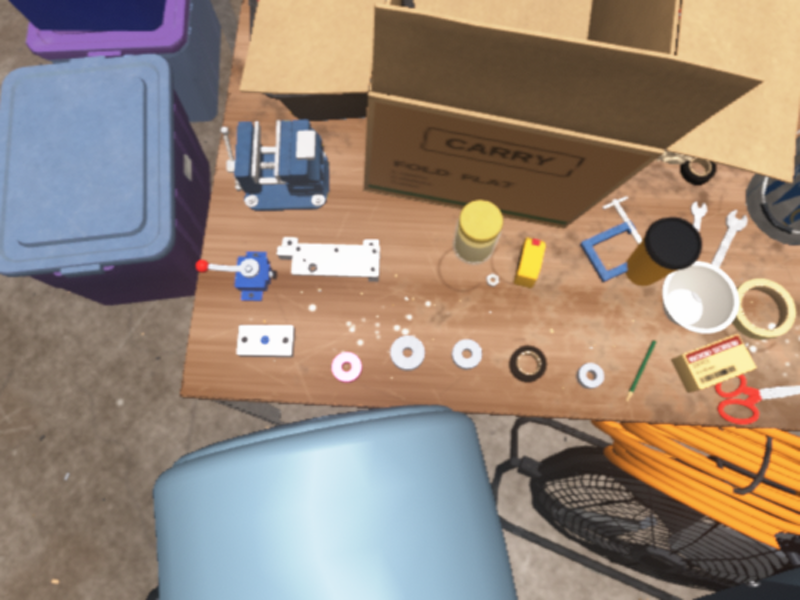

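View pics/scene0b.png

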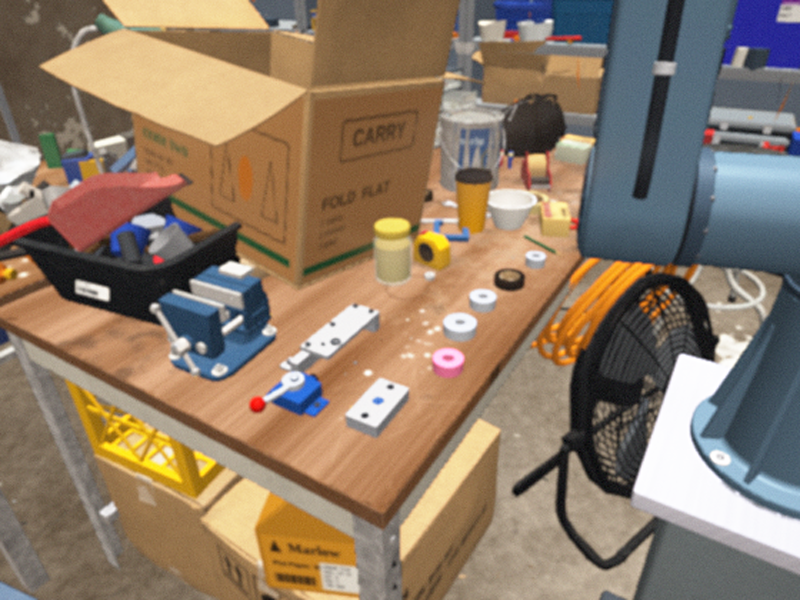

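Top view (800×600 scale): the jig is at (335,258), the clamp at (253,270) with its knob at (202,266), and the blank at (265,340). The spacers are at (407,352), (467,353) and (591,375), with the pink look-alike at (346,366). I'll measure the sizes and positions next.

```bash
python3 - <<'E'
from h import *
im=cv2.imread('pics/top0.png');c=calibration('top');s=.7
for n,u,v,z in [('jigFL',290,275,.034),('FR',380,278,.034),('bush',312,268,.038),('pivot',250,268,.04),('knob',202,266,.048),('blank',265,340,.022),('jar',478,250,0),('tapem',530,262,.07)]:
    print(n,onz('top',u*s,v*s,z,c).round(3))
hsv=cv2.cvtColor(im,cv2.COLOR_BGR2HSV)
m=((hsv[...,1]<60)&(hsv[...,2]>110)).astype(np.uint8)
m[:150]=0;m[282:]=0
cs,_=cv2.findContours(m,cv2.RETR_EXTERNAL,cv2.CHAIN_APPROX_NONE)
for k in cs:
    if cv2.contourArea(k)<100: continue
    w=np.array([onz('top',*p[0],.022,c)[:2] for p in k],np.float32)
    r=cv2.minAreaRect(w*1000);print(np.round(r[0]),np.round(r[1]),round(r[2],1),cv2.boundingRect(k))
E
```

```text
jigFL [0.598 0.169 0.034]
FR [0.6   0.017 0.034]
bush [0.611 0.132 0.038]
pivot [0.605 0.237 0.04 ]
knob [0.601 0.315 0.048]
blank [0.486 0.201 0.022]
jar [ 0.673 -0.151  0.   ]
tapem [ 0.628 -0.228  0.07 ]
[ 446. -636.] [19. 65.] 9.3 (532, 270, 28, 10)
[381. 556.] [30. 56.] 3.1 (16, 268, 24, 14)
[ 456. -334.] [39. 43.] 45.5 (404, 254, 19, 18)
[450.  64.] [47. 47.] 3.0 (232, 246, 21, 21)
[ 482. -132.] [48. 51.] 47.3 (316, 237, 22, 22)
[479. -34.] [59. 59.] 53.5 (273, 230, 25, 29)
[486. 201.] [53. 94.] 3.0 (165, 227, 41, 23)
[465. 472.] [414. 200.] 86.0 (0, 191, 151, 91)
[606. 271.] [34. 84.] 9.7 (146, 181, 35, 15)
[635. 111.] [ 76. 179.] 1.8 (193, 166, 73, 31)
[ 651. -533.] [129. 231.] 79.4 (463, 150, 60, 84)
```

servo_tool(commands="0 0 0.154 0 0 -30 1; 0 0 0.154 0 0 -30 1; 0 0 0.155 0 0 -30 1; 0 0 0 30 -50 0 1; 0 0 0 30 -50 0 1")

```text
time_s: 0.72
eef_pos: [0.3166, -0.4139, 0.3211]
eef_rot: [-0.0, 1.0, -0.002, 0.0]
wrist_force: [0.8, -0.4, -0.5]
opening: 1.002
grasp_force: 0.0
```

servo_tool(commands="0 0 0 30 -50 0 1; 0 0 0 30 -50 0 1; 0 0 0 30 -50 0 1; 0 0 0 20 -50 0 1; 0 0 0 20 -50 0 1")

```text
time_s: 1.35
eef_pos: [0.4469, -0.1631, 0.321]
eef_rot: [-0.0, 1.0, -0.001, -0.0]
wrist_force: [1.3, -0.7, -0.7]
opening: 1.0
grasp_force: 0.0
```

servo_tool(commands="0 0 0 0 -50 0 1; 0 0 0 0 -50 0 1; 0 0 0 0 -50 0 1; 0 0 0 0 -50 0 1; 0 0 0 0 0 0 1")

```text
time_s: 1.98
eef_pos: [0.4463, 0.0379, 0.3211]
eef_rot: [-0.0, 1.0, 0.002, -0.0]
wrist_force: [-0.1, -0.2, 0.4]
opening: 0.999
grasp_force: 0.0
```

```bash
python3 - <<'E'
from h import *
o=get_obs();print(o['time_s'],o['eef_pos'],o['eef_rot'])
c=calibration('wrist');im=camera('wrist');cv2.imwrite('pics/w1.png',im);cv2.imwrite('pics/w1b.png',cv2.resize(im,(800,600),interpolation=cv2.INTER_CUBIC))
import pickle;pickle.dump(c,open('w1.pkl','wb'));print(c['fx'],c['cx'],c['cy'],ray(c,c['cx'],c['cy'],'wrist'))
E
```

```text
1.975 [0.44628595 0.03787552 0.32107614] [-3.52452666e-04  9.99997770e-01  2.07230759e-03 -2.05406531e-04]
325.19226210127806 283.5246471681316 207.90929496922064 (array([0.52678435, 0.03714162, 0.4631355 ]), array([-0.31494929, -0.00131744, -0.94910759]))
```

View pics/w1b.png

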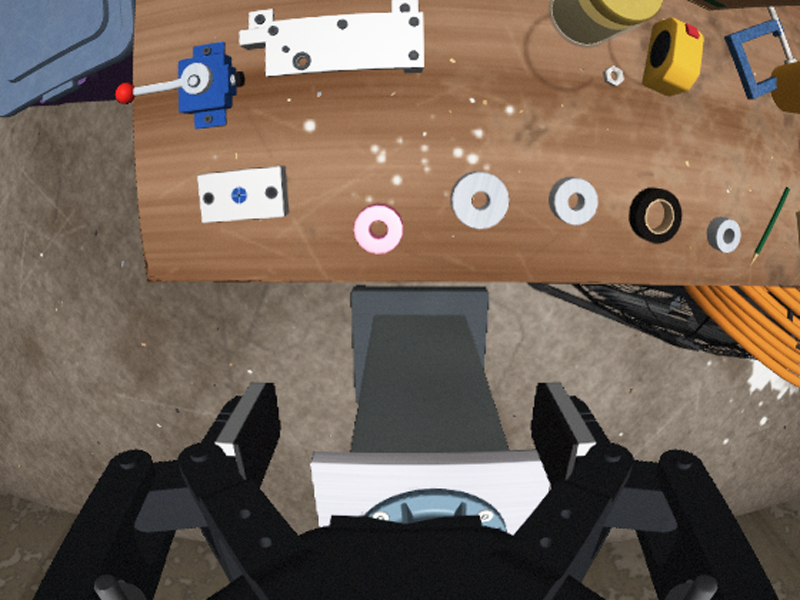

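The wrist view (800 px scale) shows the jig's front cover edge from (267,76) to (424,70) and the bush at (302,61). The clamp pivot is at (196,78), the knob at (124,93), and the blank's patch at (239,195). The 56, 48 and 40 mm spacers are at (480,200), (575,201) and (724,234).

```bash
python3 - <<'E'
from h import *
import pickle
im=cv2.imread('pics/w1.png');c=pickle.load(open('w1.pkl','rb'));s=.7
P=lambda u,v,z:onz('wrist',u*s,v*s,z,c)
for n,u,v,z in [('FL',267,76,.026),('FR',424,70,.026),('BR',423,12,.034),('bush',302,61,.038),('pivot',196,78,.04),('knob',124,93,.048),('patch',239,195,.022)]: print(n,P(u,v,z).round(4))
hsv=cv2.cvtColor(im,cv2.COLOR_BGR2HSV);g=im.min(2)
m=((hsv[...,1]<45)&(hsv[...,2]>120)).astype(np.uint8);m[190:]=0
cs,_=cv2.findContours(m,cv2.RETR_EXTERNAL,cv2.CHAIN_APPROX_NONE)
for k in cs:
    if cv2.contourArea(k)<200: continue
    w=np.array([P(*(p[0]/s),.022)[:2] for p in k],np.float32)
    r=cv2.minAreaRect(w*1000);print(np.round(r[0],1),np.round(r[1]),round(r[2],1),cv2.boundingRect(k))
a=cv2.inRange(hsv,(100,120,60),(130,255,255));a[:105]=0;a[170:]=0;a[:,:140]=0;a[:,200:]=0
M=cv2.moments(a,True);print('patch',M['m00'],P(M['m10']/M['m00']/s,M['m01']/M['m00']/s,.022))
a=cv2.inRange(hsv,(0,160,100),(8,255,255));a[100:]=0;a[:,120:]=0
M=cv2.moments(a,True);print('knob',M['m00'],P(M['m10']/M['m00']/s,M['m01']/M['m00']/s,.048))
cv2.imwrite('pics/w1c.png',cv2.resize(im[0:70,60:320],None,fx=3,fy=3,interpolation=cv2.INTER_CUBIC))
E
```

```text
FL [0.6009 0.1676 0.026 ]
FR [0.6012 0.02   0.026 ]
BR [0.6565 0.0213 0.034 ]
bush [0.6107 0.1308 0.038 ]
pivot [0.6047 0.2359 0.04  ]
knob [0.6005 0.3153 0.048 ]
patch [0.4859 0.2008 0.022 ]
[ 456.2 -333.6] [38. 38.] 42.6 (501, 153, 18, 24)
[449.4  63. ] [43. 45.] 90.0 (249, 144, 32, 33)
[ 481.6 -132.1] [47. 46.] 46.3 (388, 124, 31, 34)
[478.6 -34.7] [54. 55.] 46.8 (316, 120, 41, 41)
[486.4 200.7] [50. 90.] 2.0 (138, 116, 61, 40)
[611.9 275. ] [90. 31.] 83.3 (93, 44, 54, 23)
[637.2 109.8] [ 69. 178.] 0.6 (167, 0, 130, 53)
patch 69.0 [0.48625997 0.20158817 0.022     ]
knob 140.0 [0.60119289 0.31548692 0.048     ]
```

View pics/w1c.png

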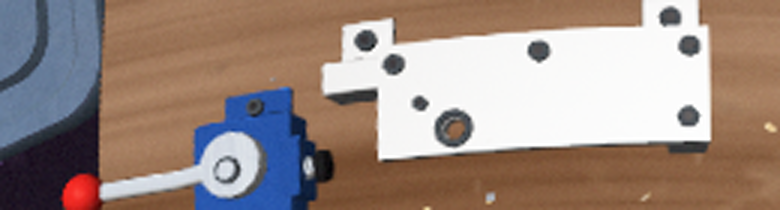

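servo_tool(commands="0 0 0 9 42 -0 1; 0 0 0 9 43 20 1; 0 0 0 9 43 50 1; 0 0 0 9 42 60 1; 0 0 0 0 0 60 1")

```text
time_s: 2.65
eef_pos: [0.4813, -0.1306, 0.1426]
eef_rot: [0.001, 1.0, -0.003, 0.001]
wrist_force: [0.5, 0.7, -0.2]
opening: 1.0
grasp_force: 0.0
```

servo_tool(commands="0 0 0 0 0 50 1; 0 0 0 0 0 40 1; 0 0 0 0 0 20 1; 0 0 0 0 0 14 1; 0 0 0 0 0 0 1")

```text
time_s: 3.28
eef_pos: [0.48, -0.1265, 0.0187]
eef_rot: [-0.0, 1.0, -0.001, -0.001]
wrist_force: [-0.4, -0.0, 0.7]
opening: 1.001
grasp_force: 0.0
```

servo_tool(commands="0 0 0 1 5 5 1; 0 0 0 0 0 9 1; 0 0 0 0 0 0 0.3; 0 0 0 0 0 0 0.3; 0 0 0 0 0 0 0.3")

```text
time_s: 3.9
eef_pos: [0.482, -0.131, 0.0063]
eef_rot: [0.0, 1.0, -0.0, 0.0]
wrist_force: [-1.1, 1.2, 5.8]
opening: 0.534
grasp_force: 61.0
```

servo_tool(commands="0 0 0 0 0 0 0.3; 0 0 0 0 0 0 0.3; 0 0 0 0 0 0 0.3")

```text
time_s: 4.28
eef_pos: [0.4821, -0.131, 0.0063]
eef_rot: [0.0, 1.0, -0.0, 0.0]
wrist_force: [-1.8, 1.0, 5.5]
opening: 0.529
grasp_force: 61.0
```

servo_tool(commands="0 0 0 0 0 -50 0.3; 0 0 0 10 -49 0 0.3; 0 0 0 20 -49 0 0.3; 0 0 0 24 -49 0 0.3; 0 0 0 24 -49 0 0.3")

```text
time_s: 4.9
eef_pos: [0.5604, 0.0667, 0.0556]
eef_rot: [0.0, 1.0, -0.001, 0.0]
wrist_force: [0.6, -0.3, -2.3]
opening: 0.53
grasp_force: 62.7
```

servo_tool(commands="0 0 0 0 0 0 0.3; 0 0 0 0 0 0 0.3")

```text
time_s: 5.15
eef_pos: [0.5593, 0.0651, 0.0551]
eef_rot: [0.0, 1.0, 0.0, -0.001]
wrist_force: [-0.8, -0.9, -2.0]
opening: 0.532
grasp_force: 62.8
```

```bash
python3 - <<'E'
from h import *
import pickle
o=get_obs();print(o['eef_pos'],o['eef_rot'])
c=calibration('wrist');im=camera('wrist');cv2.imwrite('pics/w2.png',im);cv2.imwrite('pics/w2b.png',cv2.resize(im,(800,600),interpolation=cv2.INTER_CUBIC))
pickle.dump(c,open('w2.pkl','wb'))
E
```

```text
[0.55929476 0.06506382 0.05509782] [ 1.44865776e-04  9.99999812e-01  2.39638528e-05 -5.95413285e-04]
```

View pics/w2b.png

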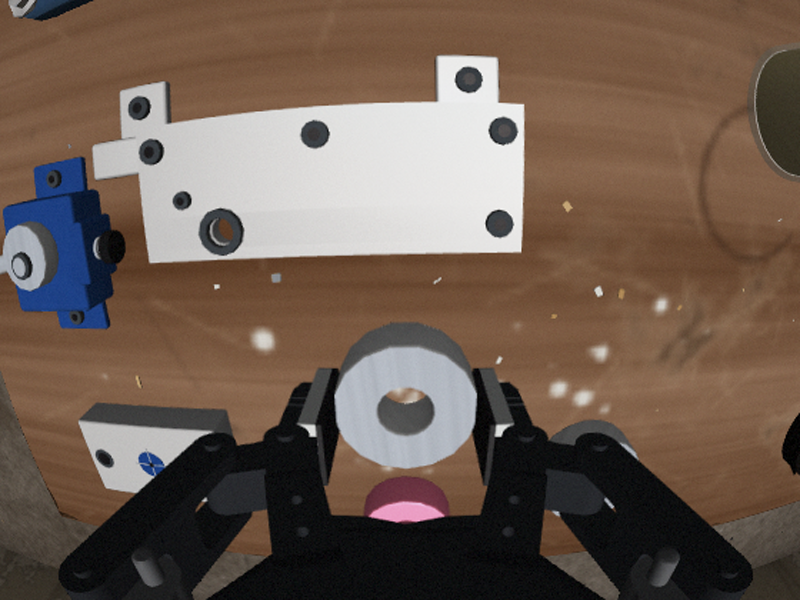

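The spacer is held. The jig's front edge is clear at FL (152,263) and FR (521,252), with the bush at (221,231). I'll refine the jig pose from these.

```bash
python3 - <<'E'
from h import *
import pickle
c=pickle.load(open('w2.pkl','rb'));s=.7
print(ray(c,280,210,'wrist')[0])
for n,u,v,z in [('FL',152,263,.034),('FR',521,252,.034),('BR',524,104,.034),('bush',221,231,.038),('pivot',22,266,.04),('noseR',125,247,.013),('patch',152,464,.022),('fencetopL',93,148,.026),('spacertop',406,407,.07),('fenceLfront',97,179,.026)]: print(n,onz('wrist',u*s,v*s,z,c).round(4))
E
```

```text
[0.63990959 0.06412507 0.19709846]
FL [0.6001 0.1655 0.034 ]
FR [0.603  0.0214 0.034 ]
BR [0.6568 0.0223 0.034 ]
bush [0.6124 0.1312 0.038 ]
pivot [0.6026 0.2381 0.04  ]
noseR [0.603  0.1927 0.013 ]
patch [0.4866 0.2007 0.022 ]
fencetopL [0.6496 0.1962 0.026 ]
spacertop [0.5606 0.0637 0.07  ]
fenceLfront [0.636  0.1951 0.026 ]
```

servo_tool(commands="0 0 -0.02 0 0 25 0.3; 0 0 0 0 0 18 0.3; 0 0 0 0 0 6 0.3; 0 0 0 12 0 0 0.3; 0 0 0 10 0 0 0.3")

```text
time_s: 5.82
eef_pos: [0.5829, 0.0648, 0.0068]
eef_rot: [0.0, 1.0, 0.009, 0.0]
wrist_force: [0.7, 0.8, -1.2]
opening: 0.535
grasp_force: 62.8
```

servo_tool(commands="0 0 0 0 0 0 1; 0 0 0 0 0 0 1; 0 0 0 0 0 0 1; 0 0 0 -25 0 0 1; 0 0 0 -25 0 0 1")

```text
time_s: 6.45
eef_pos: [0.5313, 0.0644, 0.0065]
eef_rot: [0.0, 1.0, 0.009, 0.0]
wrist_force: [1.0, -0.3, 0.4]
opening: 0.999
grasp_force: 0.0
```

servo_tool(commands="0 0 0 0 0 0 0.24; 0 0 0 0 0 0 0.24; 0 0 0 0 0 0 0.24; 0 0 0 0 0 0 0.24; 0 0 0 0 0 0 0.24")

```text
time_s: 7.08
eef_pos: [0.5322, 0.0644, 0.0065]
eef_rot: [-0.0, 1.0, 0.009, 0.0]
wrist_force: [-0.3, -0.1, -0.2]
opening: 0.238
grasp_force: 0.0
```

```bash
python3 - <<'E'
from h import *
import pickle
o=get_obs();print(o['eef_pos'],o['eef_rot'])
c=calibration('wrist');im=camera('wrist');cv2.imwrite('pics/w3.png',im);cv2.imwrite('pics/w3b.png',cv2.resize(im,(800,600),interpolation=cv2.INTER_CUBIC))
pickle.dump(c,open('w3.pkl','wb'))
E
```

```text
[0.53224404 0.06437949 0.00647027] [-1.08688336e-05  9.99955720e-01  9.41050234e-03  1.80843014e-05]
```

View pics/w3b.png

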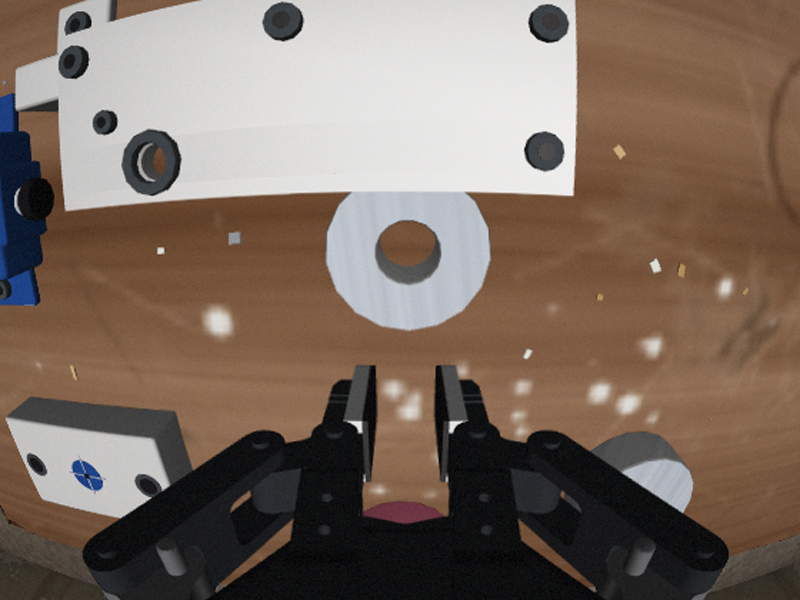

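servo_tool(commands="0 0 0 12 1 0 0.24; 0 0 0 8 0 0 0.24; 0 0 0 8 0 0 0.24; 0 0 0 8 0 0 0.24; 0 0 0 6 0 0 0.24")

```text
time_s: 7.75
eef_pos: [0.5744, 0.0642, 0.0064]
eef_rot: [-0.0, 1.0, 0.009, -0.0]
wrist_force: [-1.8, 0.3, 1.9]
opening: 0.244
grasp_force: 1.1
```

servo_tool(commands="0 0 0 3 0 0 0.24; 0 0 0 2 0 0 0.24; 0 0 0 1 0 0 0.24; 0 0 0 0 0 0 0.24")

```text
time_s: 8.25
eef_pos: [0.5799, 0.0644, 0.0065]
eef_rot: [-0.0, 1.0, 0.009, 0.0]
wrist_force: [-1.5, 1.1, 0.4]
opening: 0.24
grasp_force: 0.6
```

servo_tool(commands="0 0 0 2 0 0 0.24; 0 0 0 1 0 0 0.24; 0 0 0 1 0 0 0.24")

```text
time_s: 8.62
eef_pos: [0.5823, 0.0644, 0.0063]
eef_rot: [-0.0, 1.0, 0.01, -0.002]
wrist_force: [-9.9, 0.1, 6.0]
opening: 0.24
grasp_force: 4.8
```

servo_tool(commands="0 0 0 1 0 0 0.24; 0 0 0 1 0 0 0.24; 0 0 0 0 0 0 0.24")

```text
time_s: 9.0
eef_pos: [0.5825, 0.0645, 0.006]
eef_rot: [-0.0, 1.0, 0.01, -0.004]
wrist_force: [-13.5, -0.3, 10.6]
opening: 0.238
grasp_force: 7.6
```

servo_tool(commands="0 0 0 -25 0 0 0.24; 0 0 0 -25 0 0 0.24; 0 0 0 0 0 -40 0.6; 0 0 0 -14 -45 -40 1; 0 0 0 -14 -46 -10 1")

```text
time_s: 9.62
eef_pos: [0.5093, 0.1545, 0.1002]
eef_rot: [-0.0, 1.0, 0.008, 0.004]
wrist_force: [0.5, -0.0, 0.5]
opening: 0.871
grasp_force: 0.0
```

servo_tool(commands="0 0 -0.15 -15 -46 0 1; 0 0 -0.18 0 0 0 1; 0 0 -0.18 0 0 0 1; 0 0 -0.18 0 0 0 1; 0 0 -0.18 0 0 0 1")

```text
time_s: 10.25
eef_pos: [0.4914, 0.1996, 0.097]
eef_rot: [0.0, 0.902, 0.433, 0.001]
wrist_force: [-0.6, 0.3, 0.3]
opening: 1.001
grasp_force: 0.0
```

servo_tool(commands="0 0 -0.18 0 0 0 1; 0 0 -0.18 0 0 0 1; 0 0 -0.18 0 0 0 1; 0 0 -0.175 0 0 0 1; 0 0 0 0 0 0 1")

```text
time_s: 10.88
eef_pos: [0.4912, 0.1996, 0.0969]
eef_rot: [0.001, 0.696, 0.718, 0.001]
wrist_force: [-0.3, -0.0, -0.6]
opening: 0.999
grasp_force: 0.0
```

```bash
python3 - <<'E'
from h import *
o=get_obs();print(o['eef_pos'],o['eef_rot'],o['q'])
w=np.array(o['eef_rot']);print('yaw',2*np.arctan2(w[2],w[1]))
im=camera('top');cv2.imwrite('pics/t2.png',im)
c=calibration('wrist');im=camera('wrist');hsv=cv2.cvtColor(im,cv2.COLOR_BGR2HSV);cv2.imwrite('pics/w4.png',im)
p=proj('wrist',[.486,.201,.022],c);print(p)
a=cv2.inRange(hsv,(100,120,60),(130,255,255));k=np.zeros_like(a);cv2.circle(k,(int(p[0]),int(p[1])),28,255,-1);a&=k
M=cv2.moments(a,True);print(M['m00'],onz('wrist',M['m10']/M['m00'],M['m01']/M['m00'],.022,c))
E
```

```text
[0.49121875 0.1995521  0.09691247] [5.74100066e-04 6.95960100e-01 7.18079963e-01 6.13816166e-04] [ 1.61941700e-01  2.45804350e-01  1.82723199e+00 -2.16210973e-04
  1.06688612e+00  1.30762443e-01]
yaw 1.6020798243680259
[276.9264925  216.22868779]
325.0 [0.48604561 0.20197363 0.022     ]
```

servo_tool(commands="0 0 0 2 -5 40 1; 0 0 0 0 0 30 1; 0 0 0 0 0 20 1; 0 0 0 0 0 0 1; 0 0 0 0 0 0 0.3")

```text
time_s: 11.6
eef_pos: [0.4861, 0.2016, 0.0073]
eef_rot: [0.0, 0.696, 0.718, 0.001]
wrist_force: [0.2, -0.5, 1.7]
opening: 0.82
grasp_force: 0.0
```

servo_tool(commands="0 0 0 0 0 0 0.3; 0 0 0 0 0 0 0.3; 0 0 0 0 0 0 0.3; 0 0 0 0 0 -15 0.3; 0 0 0 0 0 -15 0.3")

```text
time_s: 12.22
eef_pos: [0.4851, 0.2014, 0.0375]
eef_rot: [-0.0, 0.695, 0.719, -0.0]
wrist_force: [0.2, -0.6, -2.4]
opening: 0.564
grasp_force: 62.8
```

servo_tool(commands="0 0 0.013 -33 0 0 0.3; 0 0 0 -34 0 0 0.3; 0 0 0 0 30 0 0.3; 0 0 0 0 28 0 0.3; 0 0 0 0 0 0 0.3")

```text
time_s: 12.85
eef_pos: [0.5476, 0.1353, 0.038]
eef_rot: [0.001, 0.7, 0.714, 0.001]
wrist_force: [0.3, -0.6, -3.1]
opening: 0.564
grasp_force: 63.0
```

servo_tool(commands="0 0 0 0 0 20 0.3; 0 0 0 0 0 9 0.3; 0 0 0 0 0 0 0.3; 0 0 0 0 0 0 0.75; 0 0 0 0 0 0 0.75")

```text
time_s: 13.48
eef_pos: [0.5444, 0.1358, 0.007]
eef_rot: [-0.0, 0.7, 0.714, -0.0]
wrist_force: [0.2, -1.6, 0.6]
opening: 0.747
grasp_force: 0.0
```

servo_tool(commands="0 0 0 0 0 0 0.75; 0 0 0 0 0 -30 0.75; 0 0 0 0 0 -40 0.75; 0 0 0 0 -30 -20 0.75; 0 0 0 0 -30 0 0.75")

```text
time_s: 14.1
eef_pos: [0.4861, 0.1344, 0.0994]
eef_rot: [0.001, 0.7, 0.714, 0.001]
wrist_force: [0.0, 0.8, -0.2]
opening: 0.753
grasp_force: 0.0
```

servo_tool(commands="0 0 0.175 0 0 0 0.7; 0 0 0.175 0 0 0 0.7; 0 0 0.175 0 0 0 0.7; 0 0 0.175 0 0 0 0.7; 0 0 0.175 0 0 0 0.7")

```text
time_s: 14.72
eef_pos: [0.485, 0.1344, 0.0973]
eef_rot: [-0.0, 0.938, 0.348, -0.0]
wrist_force: [0.2, 0.0, -0.5]
opening: 0.703
grasp_force: 0.0
```

servo_tool(commands="0 0 0.175 0 0 0 0.7; 0 0 0.175 0 0 0 0.7; 0 0 0.175 0 0 0 0.7; 0 0 0.171 0 0 0 0.7; 0 0 0 0 0 0 0.7")

```text
time_s: 15.35
eef_pos: [0.485, 0.1344, 0.0973]
eef_rot: [-0.0, 1.0, 0.011, -0.0]
wrist_force: [0.3, -1.3, 0.2]
opening: 0.702
grasp_force: 0.0
```

```bash
python3 - <<'E'
from h import *
import pickle
o=get_obs();print(o['eef_pos'],o['eef_rot']);w=np.array(o['eef_rot']);print('yaw',2*np.arctan2(w[2],w[1]))
c=calibration('wrist');im=camera('wrist');cv2.imwrite('pics/w5.png',im);cv2.imwrite('pics/w5b.png',cv2.resize(im,(800,600),interpolation=cv2.INTER_CUBIC))
pickle.dump(c,open('w5.pkl','wb'))
E
```

```text
[0.48502557 0.13443266 0.09734705] [-5.18678606e-06  9.99943238e-01  1.06539869e-02 -1.13857392e-04]
yaw 0.021308377146067484
```

View pics/w5b.png

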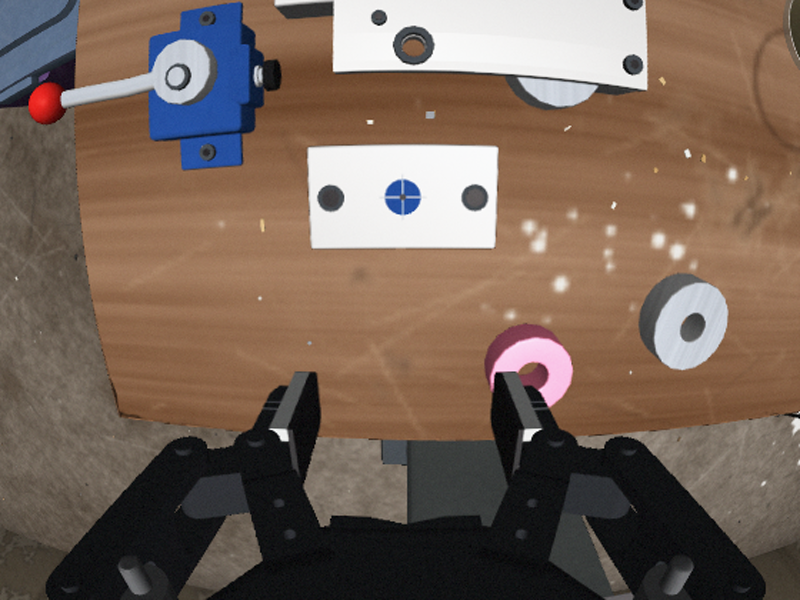

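The blank sits square in front of the jig with its patch at (403,197), and the spacer is under the cover at (553,92). The knob is at (47,103). The pink ring is close to the right finger, so I'll narrow the opening before going down.

```bash
python3 - <<'E'
from h import *
import pickle
c=pickle.load(open('w5.pkl','rb'));s=.7
R=lambda u,v,z:onz('wrist',u*s,v*s,z,c)
O=np.array([.6388,.039]);a=.02
J=lambda p:(np.array([[np.cos(a),np.sin(a)],[-np.sin(a),np.cos(a)]])@(p[:2]-O)*1000).round(1)
for n,u,v,z in [('patch',403,197,.022),('blL',308,146,.022),('blR',497,146,.022),('bush',413,45,.038),('FL',333,72,.034),('FR',645,91,.026),('knob',47,103,.048),('nose',281,74,.013),('pivot',178,75,.045),('spacerfront',555,108,0.0)]: print(n,R(u,v,z).round(4),J(R(u,v,z)))
E
```

```text
patch [0.5426 0.1355 0.022 ] [-94.3  98.4]
blL [0.5666 0.1803 0.022 ] [-69.4 142.7]
blR [0.5684 0.0922 0.022 ] [-69.4  54.6]
bush [0.6111 0.1326 0.038 ] [-25.9  94.2]
FL [0.5996 0.167  0.034 ] [-36.6 128.8]
FR [0.6036 0.0181 0.026 ] [-35.6 -20.2]
knob [0.6004 0.3147 0.048 ] [-32.9 276.4]
nose [0.6033 0.1961 0.013 ] [-32.4 157.8]
pivot [0.6022 0.2361 0.045 ] [-32.6 197.8]
spacerfront [0.5914 0.0575 0.    ] [-47.1  19.4]
```

servo_tool(commands="0 0 0 0 0 0 0.5; 0 0 0 0 0 20 0.5; 0 0 0 0 0 40 0.5; 0 0 0 0 0 20 0.5; 0 0 0 0 0 10 0.5")

```text
time_s: 16.02
eef_pos: [0.4843, 0.1344, 0.0063]
eef_rot: [0.0, 1.0, 0.011, -0.001]
wrist_force: [0.0, 0.6, 0.5]
opening: 0.497
grasp_force: 0.0
```

servo_tool(commands="0 0 0 15 0 0 0.5; 0 0 0 8 0 0 0.5; 0 0 0 10 0 0 0.5; 0 0 0 10 0 0 0.5; 0 0 0 10 0 0 0.5")

```text
time_s: 16.65
eef_pos: [0.5389, 0.1355, 0.0078]
eef_rot: [0.0, 1.0, 0.01, 0.0]
wrist_force: [-2.0, 0.2, 2.1]
opening: 0.5
grasp_force: 1.0
```

servo_tool(commands="0 0 0 10 0 0 0.5; 0 0 0 10 0 0 0.5; 0 0 0 7 0 0 0.5; 0 0 0 4 0 0 0.5; 0 0 0 2 0 0 0.5")

```text
time_s: 17.27
eef_pos: [0.5711, 0.1361, 0.0074]
eef_rot: [0.0, 1.0, 0.01, -0.0]
wrist_force: [-3.2, 0.2, 2.0]
opening: 0.505
grasp_force: 1.1
```

servo_tool(commands="0 0 0 2 0 0 0.5; 0 0 0 1 0 0 0.5; 0 0 0 1 0 0 0.5")

```text
time_s: 17.65
eef_pos: [0.5751, 0.1362, 0.0074]
eef_rot: [0.0, 1.0, 0.01, -0.0]
wrist_force: [-0.9, -0.6, -0.9]
opening: 0.501
grasp_force: 0.5
```

servo_tool(commands="0 0 0 1 0 0 0.5; 0 0 0 1 0 0 0.5; 0 0 0 0 0 0 0.5")

```text
time_s: 18.02
eef_pos: [0.5762, 0.1363, 0.0074]
eef_rot: [0.0, 1.0, 0.01, -0.001]
wrist_force: [-5.4, -0.3, 3.3]
opening: 0.5
grasp_force: 2.5
```

servo_tool(commands="0 0 0 1 0 0 0.5; 0 0 0 1 0 0 0.5; 0 0 0 0 0 0 0.5")

```text
time_s: 18.4
eef_pos: [0.5763, 0.1363, 0.007]
eef_rot: [0.0, 1.0, 0.01, -0.003]
wrist_force: [-10.9, -1.7, 7.0]
opening: 0.5
grasp_force: 5.7
```

servo_tool(commands="0 0 0 -20 0 0 0.5; 0 0 0 -30 0 0 0.5; 0 0 0 0 0 -40 0.2; 0 0 0 0 0 -50 0; 0 0 0 0 0 -20 0")

```text
time_s: 19.02
eef_pos: [0.5318, 0.1354, 0.1214]
eef_rot: [-0.0, 1.0, 0.01, 0.004]
wrist_force: [-0.1, -0.0, -0.5]
opening: -0.002
grasp_force: 0.0
```

```bash
python3 - <<'E'
from h import *
ct=calibration('top');cs=calibration('scene');s=.7
for u,v,z in [(247,208,0),(328,205,0),(240,190,.1),(325,185,.1),(228,190,.1)]: print(u,v,onz('top',u*s,v*s,z,ct).round(3))
# vise near-jaw front top corner seen in both: scene (215,312)?, top (262,197)
for a,b in [((205,310),(262,197)),((270,318),(325,165)),((158,300),(240,130)),((290,381),(250,268))]:
    o1,d1=ray(cs,a[0]*s,a[1]*s,'scene');o2,d2=ray(ct,b[0]*s,b[1]*s,'top')
    A=np.c_[d1,-d2];t=np.linalg.lstsq(A,o2-o1,rcond=None)[0];p=o1+d1*t[0];q=o2+d2*t[1];print(p.round(3),np.linalg.norm(p-q).round(3))
im=camera('wrist');cv2.imwrite('pics/w6.png',cv2.resize(im,(800,600),interpolation=cv2.INTER_CUBIC))
o=get_obs();print(o['eef_pos'])
E
```

```text
247 208 [0.733 0.268 0.   ]
328 205 [0.746 0.122 0.   ]
240 190 [0.719 0.253 0.1  ]
325 185 [0.735 0.114 0.1  ]
228 190 [0.718 0.272 0.1  ]
[0.757 0.249 0.109] 0.057
[0.774 0.111 0.012] 0.044
[0.834 0.271 0.114] 0.012
[0.612 0.242 0.03 ] 0.004
[0.53275322 0.13554516 0.12300481]
```

View pics/w6.png

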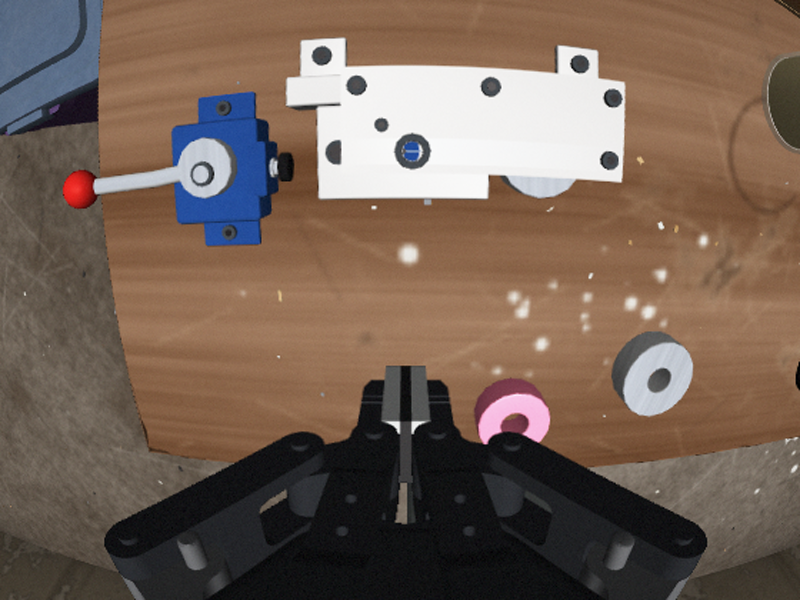

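The spacer front at (540,185) and the blank under the cover both look home, and the blue patch shows through the bush at (412,151). The lever is at 0 with its knob at (80,189).

servo_tool(commands="0 0 0 25 -45 0 0; 0 0 0 25 -45 0 0; 0 0 0 25 -45 0 0; 0 0 0 25 -45 0 0; 0 0 0 0 0 0 0")

```text
time_s: 19.7
eef_pos: [0.6262, 0.3204, 0.116]
eef_rot: [-0.0, 1.0, 0.011, 0.0]
wrist_force: [-0.8, 0.2, 0.6]
opening: 0.002
grasp_force: 0.0
```

servo_tool(commands="0 0 0 0 0 40 0; 0 0 0 0 0 30 0; 0 0 0 0 0 14 0; 0 0 0 0 0 0 0")

```text
time_s: 20.2
eef_pos: [0.6249, 0.3165, 0.0323]
eef_rot: [0.0, 1.0, 0.01, -0.001]
wrist_force: [0.9, -0.1, 0.8]
opening: -0.005
grasp_force: 0.0
```

servo_tool(commands="0 0 0 -3 0 -2 0; 0 0 -0.1 -7.6 -1.8 0 0; 0 0 -0.1 -7.6 -1.8 0 0; 0 0 -0.1 -7.6 -1.8 0 0; 0 0 -0.1 -7.6 -1.8 0 0")

```text
time_s: 20.82
eef_pos: [0.5938, 0.3197, 0.0381]
eef_rot: [-0.0, 0.978, 0.21, 0.003]
wrist_force: [5.2, 0.6, -2.6]
opening: 0.001
grasp_force: 2.0
```

```bash
cat > arc.py <<'E'
from h import *
o=get_obs();w=np.array(o['eef_rot']);p=o['eef_pos'];y=2*np.arctan2(w[2],w[1])
P=np.array([.6027,.2384]);d=p[:2]-P
tx=np.array([np.cos(y),np.sin(y)]);ty=np.array([np.sin(y),-np.cos(y)])
print('theta',y-.02,'radial',-(d@ty)*1000,'behind',d@tx*1000,'z',p[2],'f',o['wrist_force'],'t',o['time_s'])
E
python3 arc.py
```

```text
theta 0.40297678525475494 radial 77.78218031494035 behind 25.305458778364358 z 0.03807542293307656 f [ 5.23775749  0.56891296 -2.63740159] t 20.825
```

servo_tool(commands="0 0 -0.1 -7.6 -1.8 0 0; 0 0 -0.1 -7.6 -1.8 0 0; 0 0 -0.1 -7.6 -1.8 0 0; 0 0 -0.1 -7.6 -1.8 0 0; 0 0 -0.1 -7.6 -1.8 0 0")

```text
time_s: 21.45
eef_pos: [0.5576, 0.3058, 0.038]
eef_rot: [-0.0, 0.895, 0.445, 0.003]
wrist_force: [2.7, 4.8, -2.3]
opening: 0.002
grasp_force: 2.2
```

```bash
python3 arc.py
```

```text
theta 0.9030754385312378 radial 76.6930064130124 behind 26.5477976880704 z 0.0380082929661041 f [ 2.6943721   4.75631958 -2.32078742] t 21.45
```

servo_tool(commands="0 0 -0.1 -7.8 -1.8 0 0; 0 0 -0.1 -7.8 -1.8 0 0; 0 0 -0.1 -7.8 -1.8 0 0; 0 0 -0.1 -7.8 -1.8 0 0; 0 0 -0.1 -7.8 -1.8 0 0")

```text
time_s: 22.08
eef_pos: [0.5317, 0.2753, 0.0378]
eef_rot: [-0.0, 0.757, 0.653, 0.002]
wrist_force: [-1.9, 5.4, 0.5]
opening: -0.001
grasp_force: 2.5
```

```bash
python3 arc.py
```

```text
theta 1.4031954125982002 radial 75.66146952924029 behind 26.026076306377345 z 0.0378147095064386 f [-1.85370332  5.39892614  0.52812984] t 22.075
```

servo_tool(commands="0 0 -0.1 -7.6 -1.8 0 0; 0 0 -0.067 -5 -1 0 0; 0 0 0 -3 0 0 0; 0 0 0 -2 0 0 0; 0 0 0 0 0 0 0")

```text
time_s: 22.7
eef_pos: [0.5267, 0.2603, 0.0378]
eef_rot: [-0.002, 0.702, 0.713, 0.003]
wrist_force: [-4.7, 14.2, 1.2]
opening: -0.001
grasp_force: 7.3
```

```bash
python3 arc.py
```

```text
theta 1.5665151005763622 radial 75.61722589477705 behind 23.116629149960538 z 0.03777951350708961 f [-4.69505842 14.17522757  1.21959834] t 22.7
```

servo_tool(commands="0 0 0 -2 0 0 0; 0 0 0 0 0 0 0")

```text
time_s: 22.95
eef_pos: [0.5268, 0.2601, 0.0379]
eef_rot: [-0.002, 0.702, 0.713, 0.004]
wrist_force: [-4.7, 22.0, -0.1]
opening: 0.006
grasp_force: 11.0
```

servo_tool(commands="0 0 0 20 0 0 0; 0 0 0 15 0 -30 0; 0 0 0 0 0 -50 0; 0 0 0 -50 0 -50 0; 0 0 0 -50 0 0 0")

```text
time_s: 23.58
eef_pos: [0.5315, 0.1957, 0.1661]
eef_rot: [0.004, 0.701, 0.714, 0.005]
wrist_force: [0.3, -0.5, 0.4]
opening: 0.001
grasp_force: 0.0
```

servo_tool(commands="0 0 0 -40 -20 0 0; 0 0 0 0 -20 0 0; 0 0 0 0 0 0 0")

```text
time_s: 23.95
eef_pos: [0.4884, 0.1544, 0.161]
eef_rot: [0.001, 0.702, 0.713, 0.001]
wrist_force: [1.7, -0.5, 0.7]
opening: 0.001
grasp_force: 0.0
```

```bash
python3 - <<'E'
from h import *
import pickle
o=get_obs();print(o['eef_pos'],o['eef_rot'])
c=calibration('wrist');im=camera('wrist');cv2.imwrite('pics/w7.png',im);cv2.imwrite('pics/w7b.png',cv2.resize(im,(800,600),interpolation=cv2.INTER_CUBIC))
pickle.dump(c,open('w7.pkl','wb'))
E
```

```text
[0.48838649 0.15443612 0.16104079] [0.00080817 0.70165942 0.71251167 0.0007288 ]
```

View pics/w7b.png

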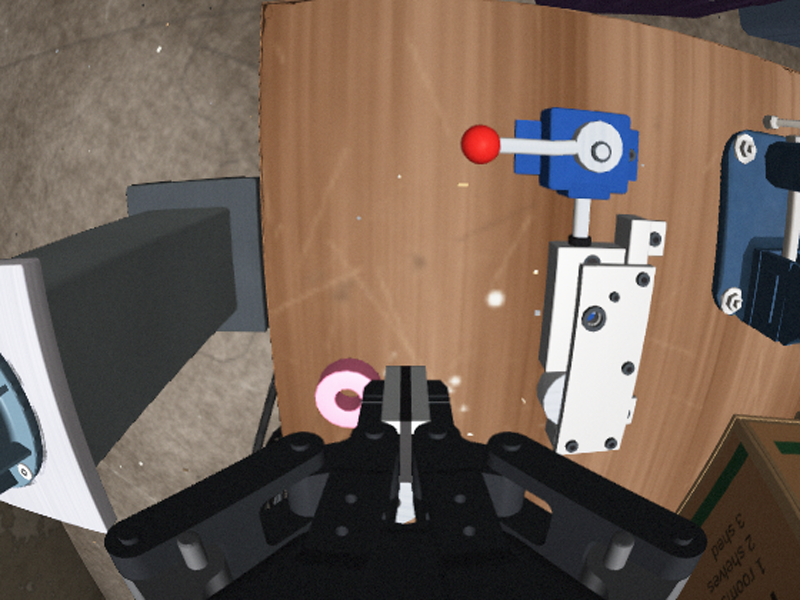

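The lever points along -x and is closed, with its knob at (480,145). The nose is on the blank at (580,240), and the spacer is between the stop and the blank at (553,400). For the last check I'll look from straight above the bush.

servo_tool(commands="0 0 0 -30 30 0 0; 0 0 0 -30 30 0 0; 0 0 0 -34 30 0 0; 0 0 0 0 0 0 0; 0 0 0 0 0 0 0")

```text
time_s: 24.62
eef_pos: [0.5802, 0.0626, 0.1597]
eef_rot: [-0.0, 0.701, 0.713, 0.0]
wrist_force: [-0.2, 0.6, 0.3]
opening: -0.0
grasp_force: 0.0
```

```bash
python3 - <<'E'
from h import *
import pickle
o=get_obs();print(o['eef_pos'],o['eef_rot'])
c=calibration('wrist');im=camera('wrist');cv2.imwrite('pics/w8.png',im)
pickle.dump(c,open('w8.pkl','wb'));print(ray(c,280,210,'wrist')[0])
for P in([.6121,.1315,.038],[.603,.175,.022],[.61,.06,.03]):print(proj('wrist',P,c))
p=proj('wrist',[.6,.12,.03],c).astype(int);x,y=max(p[0]-100,0),max(p[1]-75,0);print(x,y)
cv2.imwrite('pics/w8b.png',cv2.resize(im[y:y+150,x:x+200],None,fx=4,fy=4,interpolation=cv2.INTER_CUBIC))
E
```

```text
[0.58023659 0.06260397 0.15966454] [-1.11373697e-04  7.01363154e-01  7.12804120e-01  2.92904539e-05]
[0.57843169 0.1425408  0.30176849]
[324.9729934  118.24576232]
[313.23694885  66.7751389 ]
[317.90999048 199.95564279]
208 55
```

View pics/w8b.png

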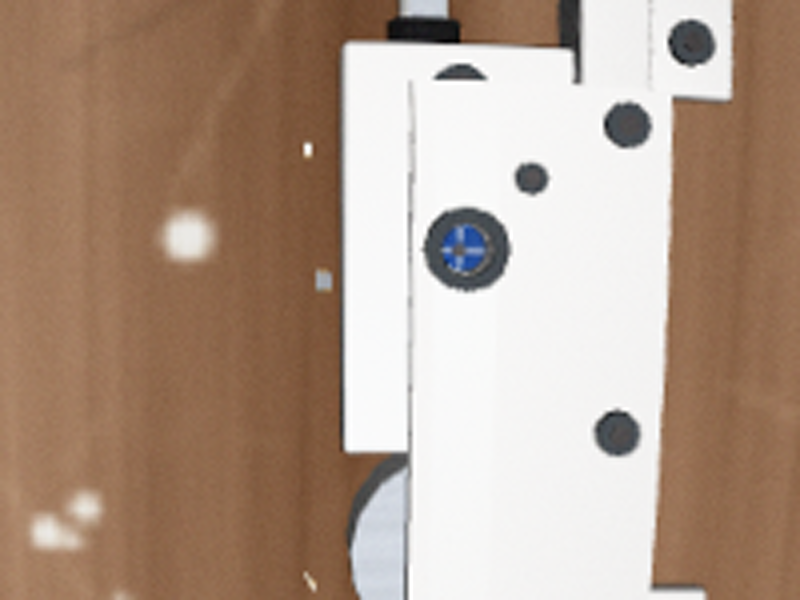

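```bash
python3 - <<'E'
from h import *
import pickle
c=pickle.load(open('w8.pkl','rb'));R=lambda u,v,z:onz('wrist',208+u/4,55+v/4,z,c)
m=R(461,250,.022);b=R(467,249,.038);print('mark-bush',m-b)
a,d=R(344,42,.022),R(344,450,.022);e,f=R(410,80,.034),R(409,590,.034)
an=lambda p,q:np.arctan2(q[0]-p[0],p[1]-q[1]);print('yaw blank,cover',an(a,d),an(e,f),'len',np.linalg.norm(a-d))
print('blank-cover x',a[0]-e[0],d[0]-f[0])
E
```

```text
mark-bush [ 0.00074334 -0.00088768 -0.016     ]
yaw blank,cover 0.02024575083591518 0.028834052082180026 len 0.08865464542515529
blank-cover x -0.013079903976660923 -0.014396118930209756
```

The mark is within about 1.2 mm of the bush axis, the blank is square to within 0.01 rad, and the arm is clear of everything. I'm handing in.

```bash
python3 -c "
from bench import *
print(hand_in())"
```

```text
the job is handed in; nothing more can be done
None
```

I handed the job in: the 48 mm spacer and the blank are home and clamped, with the cam lever at its stop. The last camera check put the punch mark about 1.2 mm from the bush axis and the blank square to within 0.01 rad; the nose force was not measured, and the hand-in returned no verdict.

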